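# Spin-check a bearing stand and brake its disc at the index gate

### The job

Check that the bearing stand runs freely: with closed fingers, flick the upright peg so that the disc spins briskly anticlockwise (seen from above), and let it coast untouched for at least three seconds and at least one full turn. Then, while it still turns, brake it with a fingertip on the flat outer part of the disc (not on the peg) so that it stops, at the first try, with its radial line between the two prongs of the fixed gate, and do not let it stop elsewhere or nudge it into place. Pinch or lift nothing, leave the things around the stand where they are, and finish with the hand clear and the disc at rest with the line in the gate.

Things in the scene. Friction and masses are not known exactly. Their poses are not given: they have to be found in the camera images.
- stand: fixed bearing stand: base plate 190 mm square, column, and a bare aluminium disc, 220 mm diameter, 18 mm thick, turning freely about the vertical axis through the stand's origin. Origin on the bench under the disc's centre; +x points to the gate. Disc top 90 mm above the bench (sprung spindle: gives up to 8 mm downwards, 2 N per mm after 2 to 10 N); hub cap 40 mm wide, 20 mm higher. Reaches 143 mm out at the gate
- disc (a joint): disc angle (rad), growing anticlockwise seen from above, counting on, no stops. 0 and every multiple of 2 pi: line in the middle of the gate. Starts at rest between -3.6 and -1.4. Inertia about 0.011 kg m2 (+-25%); the bearing slows it (time constant about 10 s plus a drag of 0.05 rad/s2): 3 rad/s dies out in about 20 s and 20 rad; from 1.5 rad/s about one turn more. A sideways tug on release can leave it creeping for a second
- line (a point): point on the disc's radial line (a dark stripe 8 mm wide on the disc's top, from 60 to 108 mm from the axis), 100 mm from the axis at the height of the disc's top; turns with the disc
- gate (a point): fixed point on the disc's edge zone, at disc-top height 100 mm from the axis, facing the middle of the gate: a bracket just outside the rim with two steel prongs, 44 mm clear between them, from 114 to 138 mm from the axis and up to 12 mm above the disc's top. The line's point coincides with it when the line is in mid-gate
- peg: round steel roller peg for flicking (its sleeve turns about its own upright axis), 14 mm diameter, standing 40 mm up from the disc's top, 50 mm from the axis and exactly opposite the line; origin at its foot on the disc's top; it is part of the disc and goes round with it. Outside it, from 60 to 110 mm from the axis, the disc's top is bare and flat
- ram: steel hydraulic ram standing upright, 60 mm diameter, 145 mm tall; origin at the centre of its underside; leave alone
- collar: dark steel collar standing on its end, 52 mm outside diameter, 40 mm tall; origin at the centre of its underside; leave alone
- wrench: steel wrench lying flat on the bench; leave alone
- tin: can, 70 mm diameter, 85 mm tall; origin at the centre of its underside; leave alone

How it is judged:
By the outcome, as a careful person would: the job done as asked, in the order asked, and still so for the second after the job is handed in, with the robot touching nothing.
It also fails if it takes over 64 s, if anything falls off the work surface, if the arm or the gripper's body presses on something with over 40 N, if the wrist force passes 120 N, or if a joint passes its speed limit or range.

### The arm

A 6-joint arm with a two-finger parallel gripper is mounted at the origin on the work surface. World frame = base frame: x ahead of the robot, y to its left, z up, the work surface at z = 0. Lengths are in m, angles in degrees, forces in N, time in s.
With the tool pointing down it reaches from about 0.4 to 0.825 m from the base axis. Payload 7 kg.
Tool frame: the origin (TCP) lies at the very end of the fingers, on their centre line; the grasp point (between the pads) lies 19 mm behind it; z points along the fingers, y is the direction in which the jaws open and shut (so a half turn about z gives the same grasp; the last joint's range is limited). The gripper opens to 88 mm and grips with 3 to 60 N. Pads are 19 mm wide; open, the fingers measure 130 mm over their backs; the gripper's body (78 mm by 193 mm) begins 47 mm behind the grasp point.
Start: joints at [-48.237, 20.546, 0.682, 0, -70.136, -16.507], TCP at [0.288, -0.61, 0.202] pointing down, gripper open.
Joint ranges: [-176.03, 176.03], [-82.01, 121.73], [-58.28, 71.71], [-173.87, 95.51], [-174.79, -0.11], [-173.66, 173.66]. Speed limits (degrees/s): [136.94, 136.94, 172.46, 180, 180, 180].

### API

Orientations are given as [roll, pitch, yaw] about the fixed x, y, z axes, in that order (R = Rz(yaw) Ry(pitch) Rx(roll)).
In Python, from plant import ctrl gives the robot as it stands.
- The arm moves only by the tool move_arm, never from a script. Its argument "increments" is a list of rows, each a list of 2 entries, a list of its own where there are three numbers: the shift along the world's x, y, z in mm, then the turn about the world's z in rad. A call has exactly 8 rows; each row shifts and turns the pose as measured when the row begins; what a row does not reach is not made up. A row lasts 1/10 s, in which the tool goes at most 50 mm and 8.59 degrees, less where a joint would pass 70% of its speed; a pose out of reach is approached as far as the arm can. A call with a gripper value outside its range is refused whole. "jaw" is the gripper command: -1 is shut, 1 is fully open, values between are in proportion, set as the call begins (left out, the last holds). The fingers move at their own pace and stop on an object; the grip force is fixed at half the most. Time passes only in rows, so rows that do not move let the fingers close, or fill a call up. It gives the time, the measured TCP pose, the force and the opening at its end, in the units of the state.
- ctrl.get_obs(): the state, without advancing time (a new reading comes with each control period).
- ctrl.snapshot(name): name is "scene" or "top" or "wrist"; returns a dict with "color" (420x560x3 uint8, red, green, blue), "fx", "fy", "cx", "cy" (pixels), "R" (3x3) and "t" (3): a world point X has camera coordinates R X + t. Camera axes: x right, y down, z forward; pixel columns grow to the right and rows downward; lengths in m; the calibration is good to about 2 mm. A picture is of the moment at which its call begins. There is no depth.
- ctrl.close_job(): hands the job in, once; it reports no verdict.
The state is a dict: "clock": time; "joint_pos": joint angles; "qvel": joint speeds; "tau": joint torques, N m; "tool_pos": TCP position; "orientation": TCP orientation; "force": force on the tool from outside, world axes, zero at the start; "moment": the same for the moment, N m; "opening": finger opening in m.
Only numpy, scipy, OpenCV 4.12 (cv2) and the standard library are available. Lean on these libraries where they do the work, as an engineer would, in place of code of your own. Each camera call takes 0.05 s, during which the arm holds its last target.

## Working session

There is one attempt and no reset: what is moved stays moved. The work goes in short steps, Python scripts to look and compute and a tool call to move; the robot and the scene stay as the last step left them, time stands still between calls to the robot, and variables do not carry over. Pictures are saved under pics/ and viewed, and the job is handed in when it is done.

Besides the shell and the picture viewer there is one more tool, called as a command line: name --argument value ..., lists and objects as JSON in quotes. move_arm: Moves the arm, as the interface text tells. Its arguments: {"type":"object","properties":{"increments":{"type":"array","items":{"type":"array"}},"jaw":{"type":"number"}},"required":["increments"]}

```bash
mkdir -p pics; ls; python3 - <<'E'
from plant import ctrl
import cv2,numpy as np
o=ctrl.get_obs();print(o)
for n in("scene","top","wrist"):
    s=ctrl.snapshot(n);cv2.imwrite(f"pics/{n}0.png",s["color"][:,:,::-1])
    print(n,s["fx"],s["fy"],s["cx"],s["cy"],np.round(s["R"],4).tolist(),np.round(s["t"],4).tolist())
E
```

```text
pics
{'clock': 0.0, 'joint_pos': array([-4.82369645e+01,  2.05924267e+01,  6.32781244e-01, -2.11236735e-02,
       -7.01341952e+01, -1.65062518e+01]), 'qvel': array([-0.02190518,  0.0066047 , -0.06362533,  0.02738094, -0.07166694,
        0.03483596]), 'tau': array([-7.88811303e-04, -5.82711804e+01,  2.93048912e+01,  6.99688956e+00,
        6.85538747e-03, -1.83685670e-04]), 'tool_pos': array([ 0.28775051, -0.61000595,  0.20140082]), 'orientation': array([ 1.79904384e+02, -7.62575377e-03, -1.54750404e+02]), 'force': array([-0.38616531, -0.51578563, -0.32990388]), 'moment': array([-0.01706236, -0.01566064, -0.05570736]), 'opening': 0.08765681146542706}
scene 395.02819040987595 395.02819040987595 282.4512291541254 207.0984627864247 [[-0.7965, 0.6046, -0.009], [0.5248, 0.6838, -0.5069], [-0.3003, -0.4084, -0.862]] [0.5419, -0.2654, 1.2734]
top 453.2179624570133 453.2179624570133 274.7664869933594 209.17493963146956 [[-0.014, -0.9999, -0.0027], [-0.9927, 0.0142, -0.1201], [0.1201, 0.001, -0.9928]] [-0.0175, 0.634, 1.1161]
wrist 289.2459501568476 289.2459501568476 276.83806482605075 213.20533189697838 [[-0.4274, 0.9041, 0.0012], [0.8655, 0.4088, 0.2894], [0.2612, 0.1247, -0.9572]] [0.6749, -0.0339, 0.3915]
```

View pics/top0.png

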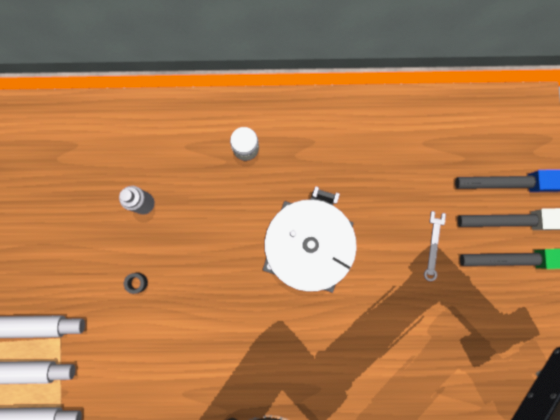

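View pics/scene0.png

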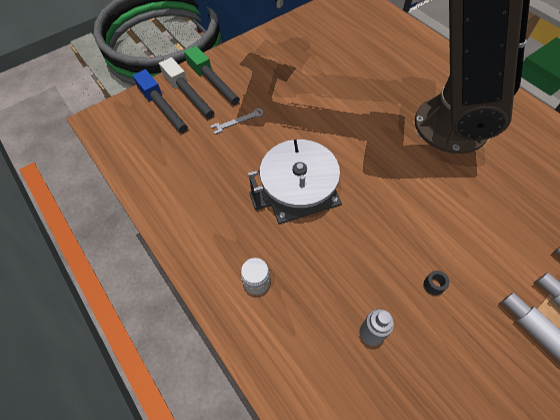

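View pics/wrist0.png

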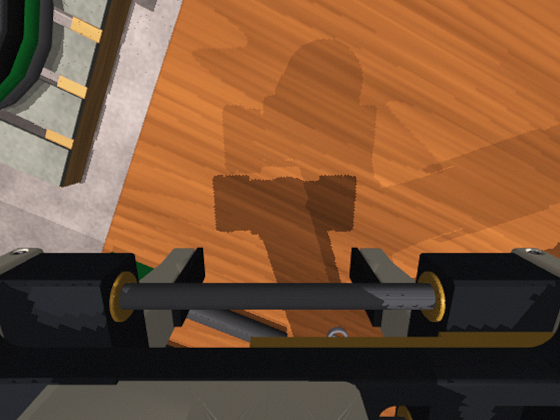

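The top view shows the disc centred near (311,245), the line near (341,263), the peg top near (293,234) and the gate near (325,196). The surrounding objects are well away from it.

```bash
cat > h.py <<'E'
from plant import ctrl
import cv2,numpy as np
def ray(s,u,v,z):
    R=np.array(s["R"]);t=np.array(s["t"])
    d=R.T@np.array([(u-s["cx"])/s["fx"],(v-s["cy"])/s["fy"],1]);c=-R.T@t
    return c+d*(z-c[2])/d[2]
def proj(s,X):
    p=np.array(s["R"])@np.array(X)+np.array(s["t"])
    return s["fx"]*p[0]/p[2]+s["cx"],s["fy"]*p[1]/p[2]+s["cy"]
def rectify(s,c,half=0.16,z=0.09,px=0.0008):
    # image of plane z: columns = +x, rows = -y
    n=int(2*half/px); 
    w=np.array([[c[0]-half,c[1]+half],[c[0]+half,c[1]+half],[c[0]+half,c[1]-half],[c[0]-half,c[1]-half]])
    src=np.float32([proj(s,[a,b,z]) for a,b in w]);dst=np.float32([[0,0],[n,0],[n,n],[0,n]])
    return cv2.warpPerspective(s["color"],cv2.getPerspectiveTransform(src,dst),(n,n),flags=cv2.INTER_CUBIC)
E
python3 - <<'E'
from h import *
s=ctrl.snapshot("top")
im=s["color"]
g=im.min(axis=2); m=((g>150)).astype(np.uint8)
n,l,st,c=cv2.connectedComponentsWithStats(m)
i=l[245,330];print(st[i])
mm=(l==i).astype(np.uint8)
cn=max(cv2.findContours(mm,cv2.RETR_EXTERNAL,cv2.CHAIN_APPROX_NONE)[0],key=cv2.contourArea)
h=cv2.convexHull(cn)[:,0]
P=np.array([ray(s,u,v,.09)[:2] for u,v in cn[:,0]])
A=np.c_[2*P,np.ones(len(P))];x=np.linalg.lstsq(A,(P**2).sum(1),rcond=None)[0]
r=np.sqrt(x[2]+x[0]**2+x[1]**2);print("centre",x[:2],"r",r)
print("resid",np.std(np.hypot(*(P-x[:2]).T)-r))
for nm,u,v,z in(("line out",348.5,267,.09),("line mid",341,262.5,.09),("peg top",293,233.5,.13),("hub",311,245,.11)):
    p=ray(s,u,v,z)[:2]-x[:2];print(nm,p,np.hypot(*p),np.degrees(np.arctan2(p[1],p[0])))
cv2.imwrite("pics/rect_top.png",rectify(s,x[:2])[:,:,::-1])
s=ctrl.snapshot("scene");cv2.imwrite("pics/rect_scene.png",rectify(s,x[:2])[:,:,::-1])
E
```

```text
[ 265  199   92   92 6410]
centre [ 0.54212098 -0.10736182] r 0.10719196724077032
resid 0.009081951052086064
line out [-0.05660001 -0.093665  ] 0.10943808243577344 -121.14378286206173
line mid [-0.04565561 -0.07605871] 0.08870942941077008 -120.97504587651474
peg top [0.02286191 0.03918332] 0.04536518304422555 59.73813996209878
hub [-0.00361714 -0.00361864] 0.0051164653975931925 -134.98813818875078
```

View pics/rect_top.png

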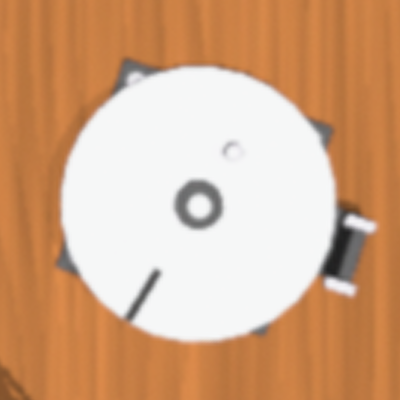

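View pics/rect_scene.png

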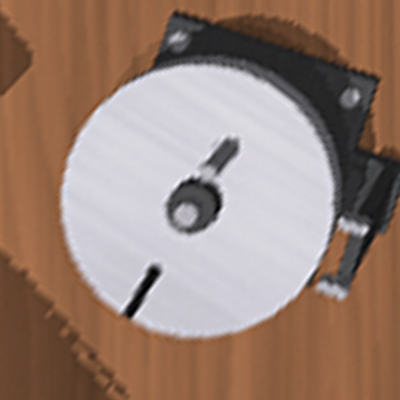

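```bash
python3 - <<'E'
from h import *
for nm,seed,thr in(("top",(245,330),150),("scene",(185,320),120)):
    s=ctrl.snapshot(nm);im=s["color"]
    m=(im.min(axis=2)>thr).astype(np.uint8)
    n,l,st,c=cv2.connectedComponentsWithStats(m)
    i=l[seed];print(nm,i,st[i])
    mm=(l==i).astype(np.uint8)
    mm=cv2.morphologyEx(mm,cv2.MORPH_OPEN,np.ones((9,9),np.uint8))
    cn=max(cv2.findContours(mm,cv2.RETR_EXTERNAL,cv2.CHAIN_APPROX_NONE)[0],key=cv2.contourArea)
    h=cv2.convexHull(cn)[:,0].astype(float)
    P=np.array([ray(s,u,v,.09)[:2] for u,v in h])
    for k in range(3):
        A=np.c_[2*P,np.ones(len(P))];x=np.linalg.lstsq(A,(P**2).sum(1),rcond=None)[0]
        r=np.sqrt(x[2]+x[0]**2+x[1]**2);d=np.hypot(*(P-x[:2]).T)-r
        P=P[abs(d)<2.5*d.std()+1e-4]
    print("centre",x[:2],"r",r,d.std())
    R=rectify(s,x[:2],z=.102);cv2.imwrite(f"pics/g_{nm}.png",cv2.resize(R[150:350,200:400],(800,800//1))[:600,:, ::-1])
E
```

```text
top 11 [ 265  199   92   92 6411]
centre [ 0.54057634 -0.1105609 ] r 0.11024417382945005 0.0003579520305464534
scene 32 [ 260  139   80   66 3966]
centre [ 0.53984248 -0.10784272] r 0.10978167242697458 0.0005340545373571334
```

```bash
python3 - <<'E'
from h import *
a=cv2.imread("pics/g_top.png");b=cv2.imread("pics/g_scene.png")
cv2.imwrite("pics/g.png",np.hstack([cv2.resize(a,(400,300)),cv2.resize(b,(400,300))]))
E
```

```text
(no output)
```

View pics/g.png

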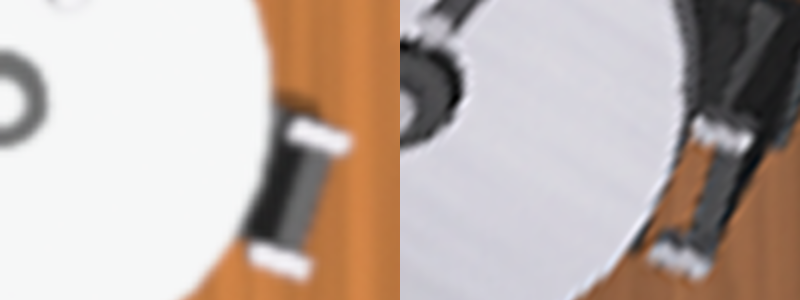

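```bash
cat >> h.py <<'E'
C={"top":(.5406,-.1106),"scene":(.5398,-.1078)}
G=-17.8
def ang(s,nm,save=None):
    """disc angle (deg, 0=line in gate) per picture, plus contrast"""
    g=cv2.cvtColor(s["color"],cv2.COLOR_RGB2GRAY).astype(np.float32)
    th=np.radians(np.arange(0,360,.5)); rr=np.arange(.066,.105,.003)
    c=C[nm]
    R=np.array(s["R"]);t=np.array(s["t"])
    X=np.stack([c[0]+rr[:,None]*np.cos(th),c[1]+rr[:,None]*np.sin(th),np.full((len(rr),len(th)),.09)],-1)
    p=X@R.T+t
    u=(s["fx"]*p[...,0]/p[...,2]+s["cx"]).astype(np.float32);v=(s["fy"]*p[...,1]/p[...,2]+s["cy"]).astype(np.float32)
    q=cv2.remap(g,u,v,cv2.INTER_LINEAR)
    prof=q.mean(0)
    k=10  # +-5 deg core vs neighbours at 6..9 deg
    sc=np.zeros(720)
    for i in range(720):
        ctr=np.take(prof,range(i-4,i+5),mode="wrap").mean()
        nb=min(np.take(prof,range(i-18,i-11),mode="wrap").mean(),np.take(prof,range(i+12,i+19),mode="wrap").mean())
        sc[i]=nb-ctr
    i=int(sc.argmax())
    idx=np.arange(i-12,i+13); w=np.clip(np.take(prof,idx,mode="wrap").max()*.85-np.take(prof,idx,mode="wrap"),0,None)
    a=(idx*w).sum()/w.sum()*.5
    return (a-G+180)%360-180, sc[i]
E
python3 - <<'E'
from h import *
for n in("top","scene"):
    s=ctrl.snapshot(n);a=ang(s,n);print(n,a,"world",a[0]+G)
print(ctrl.get_obs()["clock"])
E
```

```text
top (np.float64(-103.64983587634117), np.float64(121.98530578613281)) world -121.44983587634117
scene (np.float64(-103.49769442647448), np.float64(171.10545349121094)) world -121.29769442647448
0.45
```

move_arm --increments '[[[30,40,0],0.14],[[30,40,0],0.14],[[30,40,0],0.14],[[30,40,0],0.14],[[30,40,0],0.14],[[30,40,0],0.14],[[30,40,0],0],[[0,0,0],0]]' --jaw -1

```text
clock: 1.25
tool_pos: [0.4985, -0.3262, 0.202]
orientation: [-179.9, -0.1, -104.9]
force: [-0.1, -0.7, -0.7]
opening: 0.029
```

move_arm --increments '[[[17,38,-7],0.13],[[17,38,-7],0.13],[[17,38,-7],0],[[17,38,-7],0],[[17,38,-7],0],[[17,38,-7],0],[[15,36,-7],0],[[0,0,0],0]]' --jaw -1

```text
clock: 2.05
tool_pos: [0.6196, -0.0529, 0.1528]
orientation: [-179.7, -0.1, -89.4]
force: [-0.3, -1.4, -0.0]
opening: 0.0005
```

```bash
python3 - <<'E'
from h import *
print(ctrl.get_obs()["opening"],ctrl.get_obs()["tool_pos"])
for n in("scene","wrist"):
    s=ctrl.snapshot(n);cv2.imwrite(f"pics/{n}1.png",s["color"][:,:,::-1])
s=ctrl.snapshot("scene");print(proj(s,ctrl.get_obs()["tool_pos"]))
E
```

```text
0.0005350366530694352 [ 0.61963983 -0.05286871  0.15280657]
(np.float64(288.0654377363769), np.float64(183.89205347191864))
```

View pics/scene1.png

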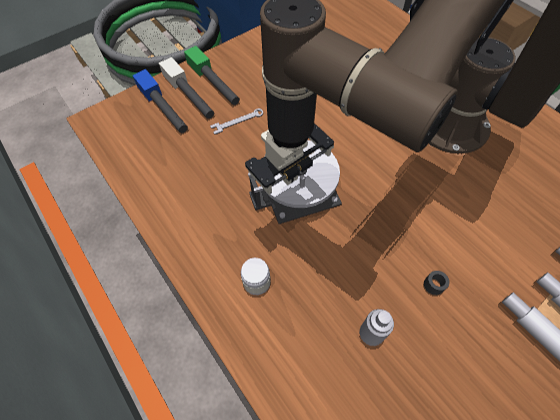

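View pics/wrist1.png

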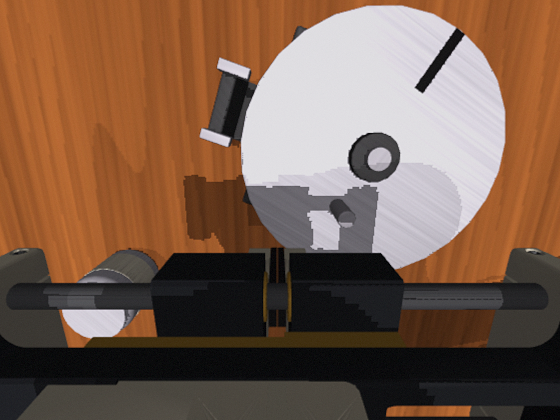

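move_arm --increments '[[[0,-10,0],0],[[0,0,-12],0],[[0,0,-13],0],[[0,0,-12],0],[[-6,0,0],0],[[-6,0,0],0],[[-6,0,0],0],[[0,0,0],0]]'

```text
clock: 3.0
tool_pos: [0.5965, -0.0723, 0.1137]
orientation: [-179.7, -0.2, -89.9]
force: [-0.2, -1.1, -0.1]
opening: 0.0004
```

```bash
python3 - <<'E'
from h import *
o=ctrl.get_obs();print(o["tool_pos"],o["force"])
for n in("scene","wrist"):
    s=ctrl.snapshot(n)
    u,v=(proj(s,o["tool_pos"]));print(n,u,v)
    im=s["color"][:,:,::-1]
    if n=="scene": im=cv2.resize(im[130:230,230:350],None,fx=6,fy=6)
    cv2.imwrite(f"pics/{n}2.png",im)
E
```

```text
[ 0.59650868 -0.07226857  0.11374375] [-0.2019027  -1.10096572 -0.10322122]
scene 290.97375465258676 184.22162261407448
wrist 275.52350199052574 247.766751412817
```

View pics/scene2.png

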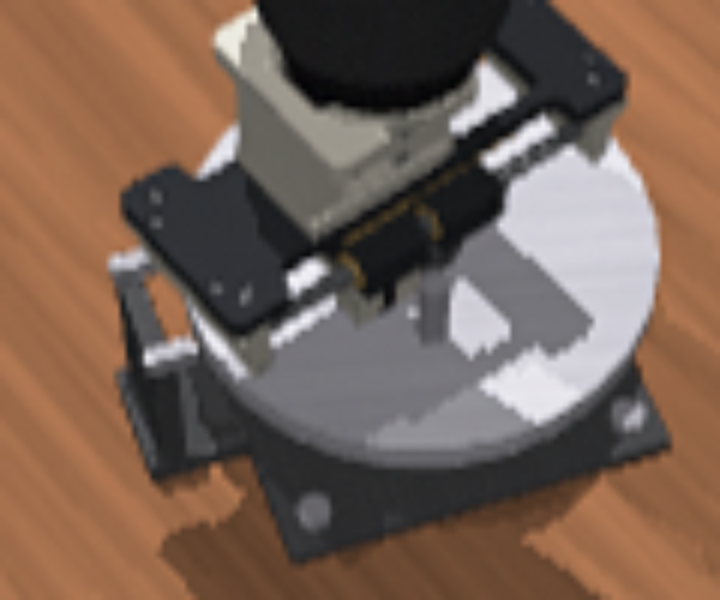

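View pics/wrist2.png

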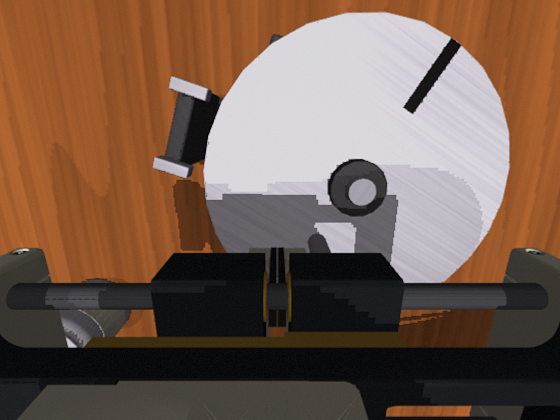

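move_arm --increments '[[[0,5,0],0],[[0,4,0],0],[[-2,0,0],0],[[-2,0,0],0],[[-2,0,0],0],[[-2,0,0],0],[[0,0,0],0],[[0,0,0],0]]'

```text
clock: 3.9
tool_pos: [0.5898, -0.0618, 0.1149]
orientation: [-179.5, -0.1, -89.9]
force: [1.1, -0.7, -0.1]
opening: 0.0004
```

```bash
python3 - <<'E'
from h import *
o=ctrl.get_obs();print(o["tool_pos"],o["force"])
for n in("scene",):
    s=ctrl.snapshot(n);print(ang(s,n))
    im=s["color"][:,:,::-1]
    im=cv2.resize(im[160:200,280:320],None,fx=14,fy=14)
    cv2.imwrite(f"pics/{n}3.png",im)
E
```

```text
[ 0.58977027 -0.06177552  0.1149498 ] [ 1.10788714 -0.69730271 -0.08313097]
(np.float64(-150.49135474340534), np.float64(149.72706604003906))
```

View pics/scene3.png

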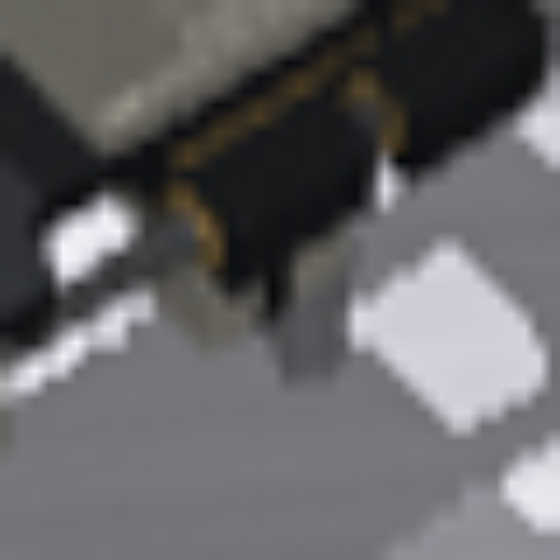

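move_arm --increments '[[[-6,0,0],0],[[-10,0,0],0],[[-14,0,0],0],[[-18,0,0],0],[[-8,0,12],0],[[0,0,25],0],[[0,0,30],0],[[-10,0,20],0]]'

```text
clock: 4.75
tool_pos: [0.516, -0.0628, 0.2038]
orientation: [-179.9, -0.2, -89.9]
force: [1.0, -0.7, -0.4]
opening: 0.0005
```

```bash
python3 - <<'E'
from h import *
for k in range(4):
    for n in("scene","top"):
        t=ctrl.get_obs()["clock"];s=ctrl.snapshot(n);print(n,round(t,3),np.round(ang(s,n),1))
        cv2.imwrite(f"pics/f_{n}{k}.png",s["color"][:,:,::-1])
print(ctrl.get_obs()["tool_pos"])
E
```

```text
scene 4.75 [171.5  35.4]
top 4.8 [-103.9   24.7]
scene 4.85 [-104.5   39.4]
top 4.9 [-103.7   29.2]
scene 4.95 [171.7  39.5]
top 5.0 [-103.5   32.6]
scene 5.05 [171.7  39.9]
top 5.1 [-103.6   35.7]
[ 0.51471454 -0.06276792  0.20013284]
```

```bash
python3 - <<'E'
from h import *
L=[]
for k in (0,3):
  L.append(np.hstack([cv2.resize(cv2.imread(f"pics/f_{n}{k}.png")[y:y+110,x:x+130],(400,300)) for n,y,x in(("scene",130,230),("top",190,250))]))
cv2.imwrite("pics/f.png",np.vstack(L))
E
```

```text
(no output)
```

View pics/f.png

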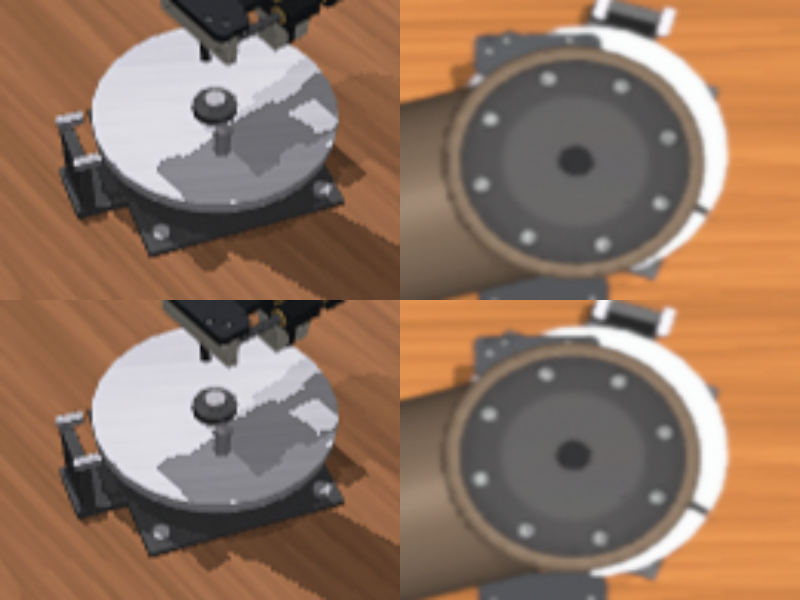

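```bash
python3 - <<'E'
from h import *
o=ctrl.get_obs();p=o["tool_pos"]
out=[]
for n in("scene",):
    s=ctrl.snapshot(n);im=np.ascontiguousarray(s["color"][:,:,::-1]);x0,y0=260,120
    im=cv2.resize(im[y0:y0+75,x0:x0+100],None,fx=8,fy=8,interpolation=cv2.INTER_CUBIC)
    for q,c in((p,(0,0,255)),(p+[0,0,.019],(0,255,0)),([.566,-.0663,.13],(255,0,0)),([.566,-.0663,.09],(255,255,0)),([.540,-.109,.11],(255,0,255))):
        u,v=proj(s,q);print(u,v);cv2.circle(im,(int((u+.5-x0)*8),int((v+.5-y0)*8)),4,c,-1)
    cv2.imwrite("pics/z.png",im)
E
```

```text
319.94264321345645 150.35185597175956
320.51473990666364 145.39776850301604
301.80305432830863 176.23445567666363
301.3039793164849 184.85232227113806
299.1928209932566 165.29260355317956
```

View pics/z.png

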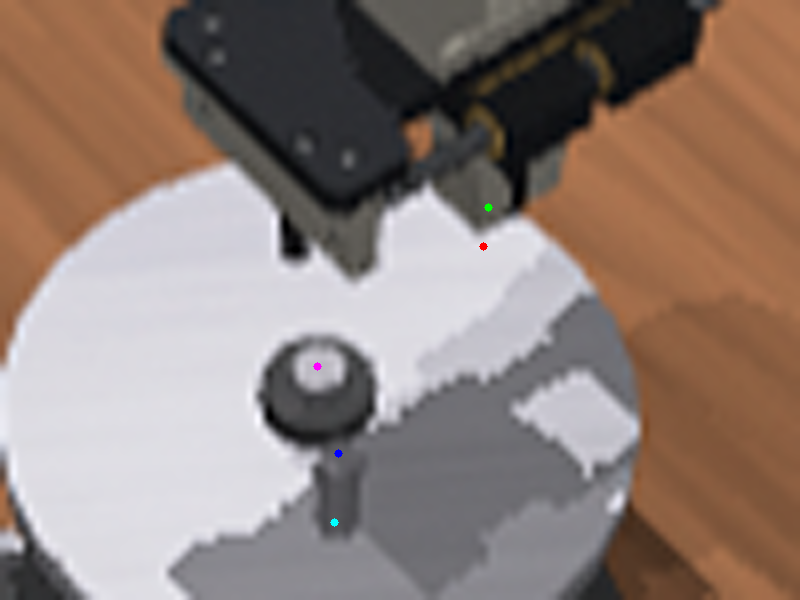

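The disc hasn't moved: the line is still at -103.6°. In the picture the visible fingertip ends about 15 mm above the projected TCP, so the finger probably passed over the peg. I'll go back and try again lower.

move_arm --increments '[[[30,0,-10],0],[[30,0,-10],0],[[22,0,-10],0],[[0,0,-20],0],[[0,0,-20],0],[[0,0,-18],0],[[0,0,-6],0],[[0,0,0],0]]'

```text
clock: 6.0
tool_pos: [0.5992, -0.0636, 0.0973]
orientation: [179.4, -0.4, -89.9]
force: [-0.1, 0.2, -0.3]
opening: 0.0007
```

```bash
python3 - <<'E'
from h import *
o=ctrl.get_obs();p=o["tool_pos"];print(p,o["force"])
s=ctrl.snapshot("scene");print(ang(s,"scene"));im=np.ascontiguousarray(s["color"][:,:,::-1]);x0,y0=255,140
im=cv2.resize(im[y0:y0+75,x0:x0+75],(400,400),interpolation=cv2.INTER_CUBIC)
w=ctrl.snapshot("wrist");b=cv2.resize(w["color"][160:300,210:350,::-1],(400,400))
for S,I,a,c0,k in((s,im,x0,y0,400/75),(w,b,210,160,400/140)):
    for q,c in((p,(0,0,255)),(p+[0,0,.019],(0,255,0)),([.566,-.0663,.13],(255,0,0))):
        u,v=proj(S,q);cv2.circle(I,(int((u+.5-a)*k),int((v+.5-c0)*k)),3,c,-1)
cv2.imwrite("pics/z2.png",np.hstack([im,b]))
E
```

```text
[ 0.59919526 -0.06364692  0.09725886] [-0.11050902  0.21726819 -0.26440177]
(np.float64(-156.43896257700465), np.float64(58.88072967529297))
```

View pics/z2.png

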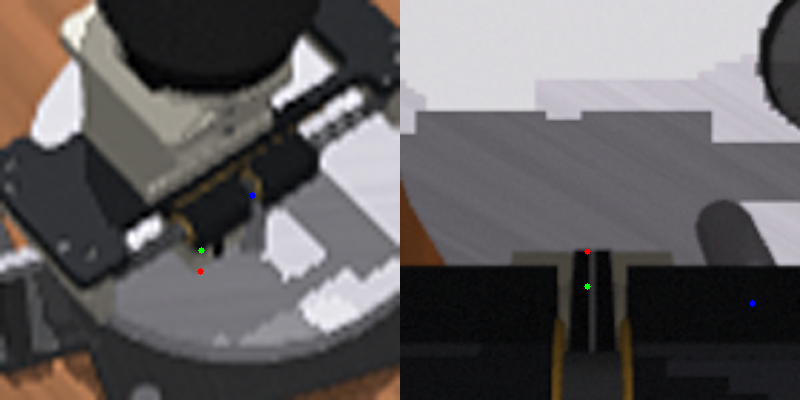

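move_arm --increments '[[[-3,0,1],0],[[-3,0,1],0],[[-3,0,0],0],[[-3,0,0],0],[[-2,0,0],0],[[0,0,0],0],[[0,0,0],0],[[0,0,0],0]]'

```text
clock: 6.9
tool_pos: [0.5866, -0.0632, 0.1054]
orientation: [180.0, -0.3, -89.9]
force: [-0.1, -0.2, 0.4]
opening: 0.0004
```

```bash
python3 - <<'E'
from h import *
o=ctrl.get_obs();p=o["tool_pos"];print(p,o["force"])
s=ctrl.snapshot("scene");im=np.ascontiguousarray(s["color"][:,:,::-1]);x0,y0=255,140
im=cv2.resize(im[y0:y0+75,x0:x0+75],(400,400),interpolation=cv2.INTER_CUBIC)
w=ctrl.snapshot("wrist");b=cv2.resize(w["color"][0:300,130:430,::-1],(400,400))
for S,I,a,c0,k in((s,im,x0,y0,400/75),(w,b,130,0,400/300)):
    for q,c in((p,(0,0,255)),([.566,-.0663,.13],(255,0,0)),([.566,-.0663,.09],(255,255,0))):
        u,v=proj(S,q);cv2.circle(I,(int((u+.5-a)*k),int((v+.5-c0)*k)),2,c,-1)
cv2.imwrite("pics/z3.png",np.hstack([im,b]))
E
```

```text
[ 0.58662929 -0.06316789  0.10535262] [-0.06493024 -0.2442068   0.42365886]
```

View pics/z3.png

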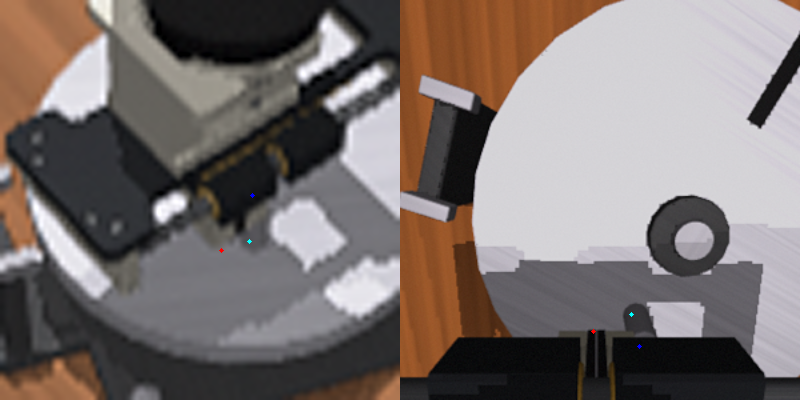

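move_arm --increments '[[[0,0,-3],0],[[0,0,-3],0],[[-2,0,-2],0],[[-2,0,-1],0],[[-2,0,-1],0],[[0,0,-1],0],[[0,0,-1],0],[[0,0,0],0]]'

```text
clock: 7.8
tool_pos: [0.5798, -0.0632, 0.0915]
orientation: [179.9, -0.3, -89.9]
force: [-0.6, -0.3, 0.1]
opening: 0.0003
```

```bash
cat > zz.py <<'E'
from h import *
import sys
o=ctrl.get_obs();p=o["tool_pos"];print(o["clock"],p,o["force"])
s=ctrl.snapshot("scene");im=np.ascontiguousarray(s["color"][:,:,::-1]);x0,y0=255,140
im=cv2.resize(im[y0:y0+75,x0:x0+75],(400,400),interpolation=cv2.INTER_CUBIC)
w=ctrl.snapshot("wrist");b=cv2.resize(w["color"][0:300,130:430,::-1],(400,400))
for S,I,a,c0,k in((s,im,x0,y0,400/75),(w,b,130,0,400/300)):
    for q,c in((p,(0,0,255)),([.566,-.0663,.13],(255,0,0)),([.566,-.0663,.09],(255,255,0))):
        u,v=proj(S,q);cv2.circle(I,(int((u+.5-a)*k),int((v+.5-c0)*k)),2,c,-1)
cv2.imwrite("pics/%s.png"%sys.argv[1],np.hstack([im,b]))
E
python3 zz.py z4
```

```text
7.8 [ 0.57984244 -0.06324488  0.09150605] [-0.62030999 -0.32056218  0.09318341]
```

View pics/z4.png

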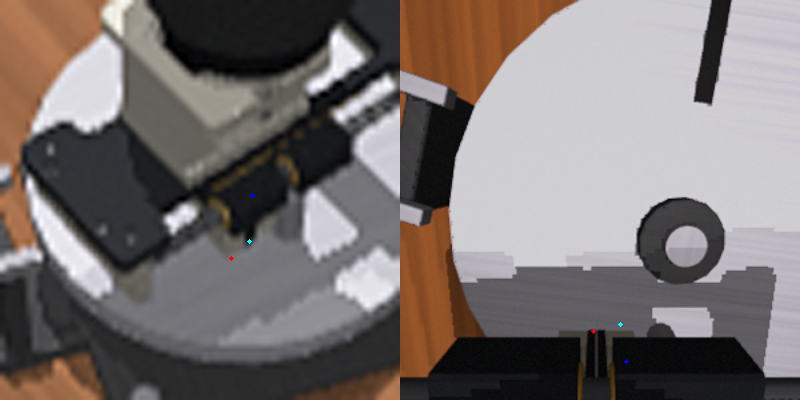

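```bash
sed -i 's/^C={/C={"wrist":(.540,-.109),/; s/cv2.INTER_LINEAR)$/cv2.INTER_LINEAR,borderMode=cv2.BORDER_CONSTANT,borderValue=255)/' h.py; python3 - <<'E'
from h import *
for k in range(3):
    o=ctrl.get_obs();s=ctrl.snapshot("wrist");a=ang(s,"wrist");print(o["clock"],o["tool_pos"],np.round(a,1),"peg",a[0]+G+180)
E
```

```text
7.9 [ 0.58004764 -0.06321772  0.09168626] [-77.6 156.5] peg 84.55234277782212
7.95 [ 0.5800963  -0.06322357  0.09171915] [-76.1 157. ] peg 86.12627829253621
8.0 [ 0.58015115 -0.0631983   0.09175702] [-74.5 158.4] peg 87.69532795160457
```

move_arm --increments '[[[-8,0,5],0],[[-10,0,4],0],[[-12,0,0],0],[[-15,0,0],0],[[-12,0,4],0],[[0,0,20],0],[[0,0,35],0],[[-20,0,35],0]]'

```text
clock: 8.85
tool_pos: [0.4952, -0.0636, 0.1955]
orientation: [179.7, -0.4, -89.9]
force: [0.3, -0.5, 0.2]
opening: 0.0003
```

```bash
python3 - <<'E'
from h import *
for k in range(4):
    for n in("wrist","scene"):
        o=ctrl.get_obs();s=ctrl.snapshot(n);a=ang(s,n);print(n,round(o["clock"],3),o["tool_pos"],np.round(a,1))
cv2.imwrite("pics/w5.png",s["color"][:,:,::-1])
E
```

```text
wrist 8.85 [ 0.49524187 -0.06359535  0.19552537] [ 48.3 156.3]
scene 8.9 [ 0.49435611 -0.06396713  0.20167777] [ 60.1 119. ]
wrist 8.95 [ 0.49567128 -0.06352303  0.19969925] [ 70.7 118.2]
scene 9.0 [ 0.49549542 -0.06328912  0.1974743 ] [ 82.  110.8]
wrist 9.05 [ 0.49514204 -0.06331548  0.19581262] [ 93.  100.9]
scene 9.1 [ 0.49490161 -0.06339238  0.19470737] [103.9  94.4]
wrist 9.15 [ 0.49489205 -0.06347308  0.19407496] [114.7  80.2]
scene 9.2 [ 0.49496395 -0.06355136  0.19372106] [125.5  91.9]
```

move_arm --increments '[[[9,-26,-6],0],[[9,-26,-8],0],[[9,-26,-8],0],[[9,-26,-8],0],[[9,-26,-8],0],[[0,0,-12],0],[[0,0,-12],0],[[0,0,-6],0]]'

```text
clock: 10.05
tool_pos: [0.539, -0.1982, 0.1141]
orientation: [178.9, -0.3, -89.8]
force: [-0.7, -0.7, -0.4]
opening: 0.0006
```

```bash
python3 - <<'E'
from h import *
for k in range(6):
    n="scene"
    o=ctrl.get_obs();s=ctrl.snapshot(n);a=ang(s,n);print(n,round(o["clock"],3),np.round(o["tool_pos"],4),np.round(a,1))
im=cv2.resize(s["color"][110:230,220:380,::-1],None,fx=4,fy=4)
cv2.imwrite("pics/w6.png",im)
E
```

```text
scene 10.05 [ 0.539  -0.1982  0.1141] [-60.6  84.4]
scene 10.1 [ 0.5385 -0.1979  0.1134] [-50.9  80.2]
scene 10.15 [ 0.539  -0.1979  0.1146] [-41.1  81.5]
scene 10.2 [ 0.5397 -0.1979  0.1158] [-31.6  78. ]
scene 10.25 [ 0.5403 -0.198   0.1166] [-22.   78.5]
scene 10.3 [ 0.5406 -0.198   0.117 ] [-12.4  98.9]
```

View pics/w6.png

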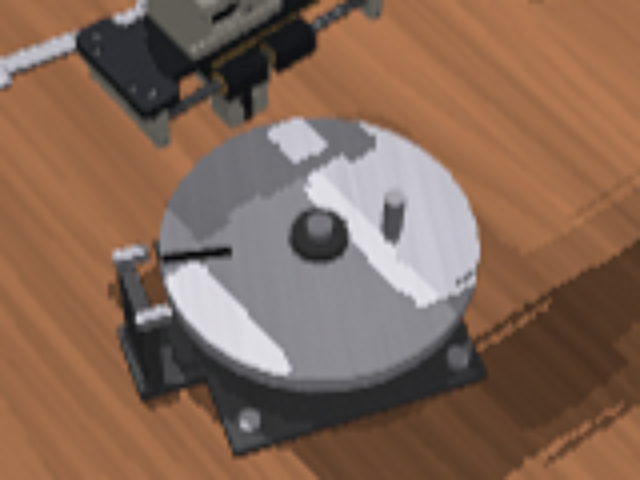

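```bash
python3 - <<'E'
from h import *
o=ctrl.get_obs();s=ctrl.snapshot("scene");p=o["tool_pos"];print(o["clock"],p,ang(s,"scene"))
im=cv2.resize(s["color"][120:180,250:330,::-1],None,fx=10,fy=10,interpolation=cv2.INTER_CUBIC)
for q,c in((p,(0,0,255)),(p+[0,0,.019],(0,255,0)),([p[0],p[1],.09],(255,0,0)),(p+[0,.0095,0],(0,255,255)),(p+[0.021,.0095,0],(255,0,255)),(p+[-0.021,.0095,0],(255,0,255))):
    u,v=proj(s,q);cv2.circle(im,(int((u+.5-250)*10),int((v+.5-120)*10)),4,c,-1)
cv2.imwrite("pics/w7.png",im)
E
```

```text
10.35 [ 0.54071059 -0.19803304  0.11725139] (np.float64(-2.8196817150144398), np.float64(96.35977172851562))
```

View pics/w7.png

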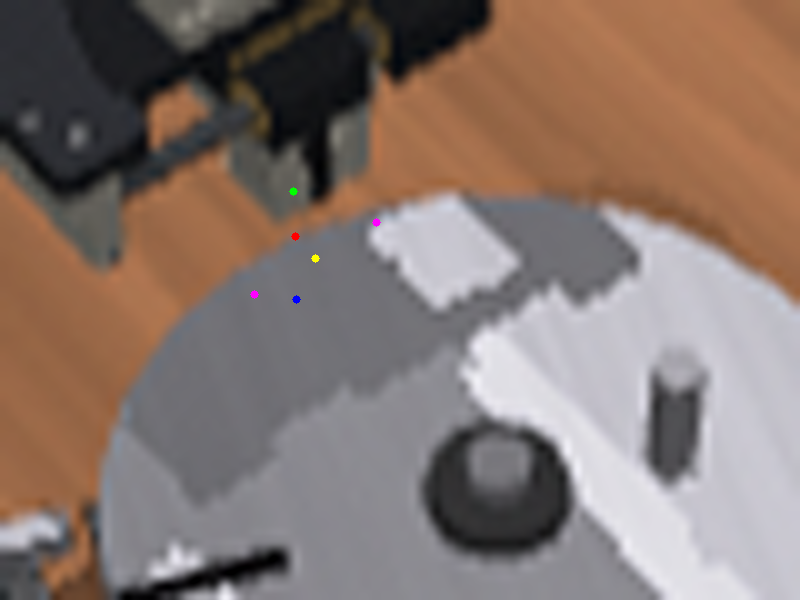

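The fingertip shows about 20 mm above the reported TCP in both the scene and wrist pictures, which also explains the miss over the peg. So I expect to touch the disc at TCP z of about 0.070. I'll hover above that.

move_arm --increments '[[[0,-2,-7],0],[[0,-1,-7],0],[[0,0,-6],0],[[0,0,-4],0],[[0,0,-2],0],[[0,0,-1],0],[[0,0,0],0],[[0,0,0],0]]'

```text
clock: 11.2
tool_pos: [0.5411, -0.2009, 0.0889]
orientation: [179.2, -0.4, -89.7]
force: [-0.2, -0.4, 0.1]
opening: 0.0002
```

```bash
python3 - <<'E'
from h import *
for k in range(16):
    o=ctrl.get_obs();s=ctrl.snapshot("scene");a=ang(s,"scene");print(round(o["clock"],3),np.round(o["tool_pos"],4),np.round(a,1),np.round(o["force"],1))
p=o["tool_pos"]
im=cv2.resize(s["color"][130:180,250:330,::-1],None,fx=10,fy=10,interpolation=cv2.INTER_CUBIC)
for q,c in((p,(0,0,255)),(p+[0.021,.0095,0.02],(255,0,255)),(p+[-0.021,.0095,0.02],(255,0,255))):
    u,v=proj(s,q);cv2.circle(im,(int((u+.5-250)*10),int((v+.5-130)*10)),4,c,-1)
cv2.imwrite("pics/w8.png",im)
w=ctrl.snapshot("wrist");cv2.imwrite("pics/w8w.png",w["color"][:,:,::-1])
E
```

```text
11.2 [ 0.5411 -0.2009  0.0889] [155.2 144.5] [-0.2 -0.4  0.1]
11.25 [ 0.5411 -0.2009  0.089 ] [164.  144.4] [-0.1 -0.2  0.1]
11.3 [ 0.5411 -0.2009  0.089 ] [172.8 147.5] [0.1 0.  0.8]
11.35 [ 0.5411 -0.201   0.0891] [-178.4  145. ] [ 0.3  0.6 -0.2]
11.4 [ 0.5411 -0.201   0.0891] [-169.7  147.7] [-0.3  0.8  1. ]
11.45 [ 0.5411 -0.2009  0.0891] [-161.2  151.1] [ 0.3 -0.3 -0.7]
11.5 [ 0.5411 -0.2009  0.089 ] [-152.6  151.5] [-0.9 -0.3 -1. ]
11.55 [ 0.541  -0.2009  0.089 ] [-144.1  154.5] [ 0.1 -0.4  0.4]
11.6 [ 0.5411 -0.2009  0.089 ] [-135.2  112. ] [ 0.5  1.  -0.4]
11.65 [ 0.541  -0.2009  0.089 ] [-126.8  116. ] [ 0.9 -0.5  0.4]
11.7 [ 0.541 -0.201  0.089] [-118.7  119.7] [ 0.2 -0.7  0.1]
11.75 [ 0.541  -0.2009  0.0889] [-110.8  113.1] [0.  0.  0.7]
11.8 [ 0.541  -0.2009  0.0889] [-102.1  123.4] [-0.1 -0.4 -0.7]
11.85 [ 0.541  -0.2009  0.0889] [-93.   83.2] [-0.4  0.2 -0.2]
11.9 [ 0.541  -0.2009  0.0889] [-85.4  78.5] [ 0.6 -0.   0.9]
11.95 [ 0.541  -0.2009  0.0889] [-77.6  80.8] [-0.4 -1.1 -0.5]
```

View pics/w8.png

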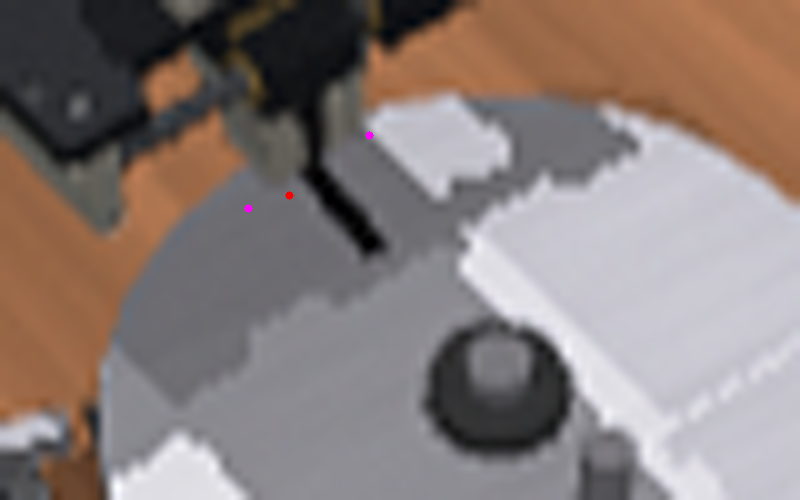

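View pics/w8w.png

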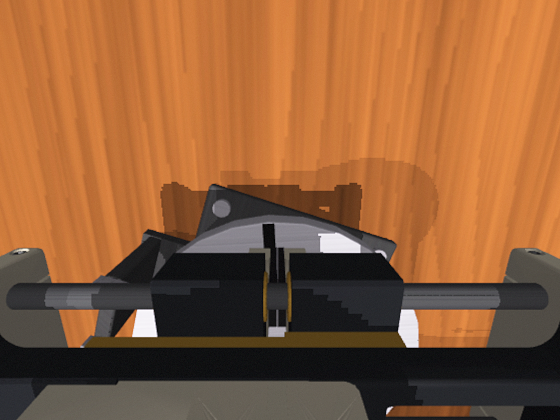

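move_arm --increments '[[[0,0,-3],0],[[0,0,-3],0],[[0,0,-2],0],[[0,0,0],0],[[0,0,0],0],[[0,0,0],0],[[0,0,0],0],[[0,0,0],0]]'

```text
clock: 12.85
tool_pos: [0.5409, -0.2009, 0.0799]
orientation: [179.2, -0.4, -89.7]
force: [0.1, -0.6, 0.2]
opening: 0.0001
```

```bash
cat > tr.py <<'E'
from h import *
import sys,json
n=int(sys.argv[1]);A=[]
for k in range(n):
    o=ctrl.get_obs();s=ctrl.snapshot("scene");a=ang(s,"scene");A.append((o["clock"],a[0],a[1]))
    if k in(0,n-1):print(round(o["clock"],3),np.round(o["tool_pos"],4),np.round(o["force"],1),np.round(a,1))
A=np.array(A);th=np.degrees(np.unwrap(np.radians(A[:,1])))
t=A[:,0]-A[-1,0]
def mod(p,t): # w0 at t=0
    w=p[1];tau=p[2];d=.05
    # w(t)=(w+d tau)e^{-t/tau}-d tau
    return p[0]+np.degrees((w+d*tau)*tau*(1-np.exp(-t/tau))-d*tau*t)
from scipy.optimize import least_squares
r=least_squares(lambda p:np.r_[mod(p,t)-th,(p[2]-10)/1.5*1.0],[th[-1],1.5,10],loss="soft_l1")
p=r.x;print("fit",p,"rms",np.std(mod(p,t)-th),"bad",(abs(mod(p,t)-th)>4).sum())
T=np.arange(0,20,.01);f=mod(p,T);k=f.argmax();T=T[:k];f=f[:k]
a0=np.floor(f[0]/360)*360+360
for g in range(4):
    i=np.searchsorted(f,a0+360*g)
    if i<len(T): print("gate at t=",A[-1,0]+T[i],"dt",T[i],"w",np.radians((f[i]-f[i-1])/.01))
cv2.imwrite("pics/tr.png",cv2.resize(s["color"][110:230,220:380,::-1],None,fx=4,fy=4))
E
python3 tr.py 80
```

```text
12.85 [ 0.5409 -0.2009  0.0799] [ 0.1 -0.6  0.2] [ 64.6 114.1]
16.8 [ 0.5408 -0.2009  0.0799] [ 0.5 -0.   0.4] [-161.8  149. ]
fit [558.21967278   1.77784079  13.35708986] rms 0.3605042104034956 bad 0
gate at t= 18.54 dt 1.74 w 1.4799280005811983
gate at t= 24.42 dt 7.62 w 0.7150973912639813
```

move_arm --increments '[[[0,0,-2],0],[[0,0,-1],0],[[0,0,0],0],[[0,0,0],0],[[0,0,0],0],[[0,0,0],0],[[0,0,0],0],[[0,0,0],0]]'

```text
clock: 17.65
tool_pos: [0.5408, -0.2009, 0.0765]
orientation: [179.2, -0.4, -89.7]
force: [-0.4, -0.1, -0.3]
opening: 0.0004
```

```bash
python3 tr.py 64
```

```text
17.65 [ 0.5408 -0.2009  0.0765] [-0.4 -0.1 -0.3] [-79.8  75.3]
20.8 [ 0.5407 -0.2009  0.0765] [-1.3 -1.2  0.4] [166.9 145.6]
fit [166.86506628   1.14109278  13.44551209] rms 0.23598275398901958 bad 0
gate at t= 24.490000000000002 dt 3.69 w 0.7063912465301114
```

View pics/tr.png

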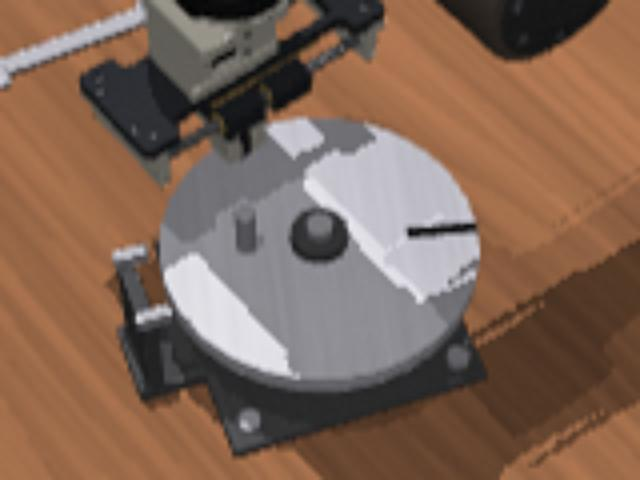

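```bash
python3 tr.py 69
```

```text
20.85 [ 0.5408 -0.2009  0.0765] [0.4 0.  0.3] [170.1 144.7]
24.25 [ 0.5407 -0.2009  0.0764] [0.  0.  0.6] [-12.3  94.5]
fit [347.84673081   0.71403206  12.59195663] rms 0.25981065329488545 bad 0
gate at t= 24.56 dt 0.31 w 0.6818779303524953
```

move_arm --increments '[[[0,0,-10],0],[[0,0,-4],0],[[0,0,-2],0],[[0,0,-1.5],0],[[0,0,-1],0],[[0,0,-1],0],[[0,0,-1],0],[[0,0,-1],0]]'

```text
clock: 25.1
tool_pos: [0.5502, -0.2014, 0.0612]
orientation: [-179.8, -0.6, -89.4]
force: [-0.8, 2.7, 11.3]
opening: 0.0002
```

```bash
python3 - <<'E'
from h import *
for k in range(4):
    o=ctrl.get_obs();s=ctrl.snapshot("scene");a=ang(s,"scene");print(round(o["clock"],3),np.round(o["tool_pos"],4),np.round(a,2),np.round(o["force"],1))
cv2.imwrite("pics/b1.png",cv2.resize(s["color"][110:230,220:380,::-1],None,fx=4,fy=4))
E
```

```text
25.1 [ 0.5502 -0.2014  0.0612] [  2.35 134.21] [-0.8  2.7 11.3]
25.15 [ 0.5505 -0.2014  0.0612] [  2.51 134.39] [ 1.   3.3 11.6]
25.2 [ 0.5503 -0.2014  0.0612] [  2.37 135.26] [-1.   3.6 11.1]
25.25 [ 0.5502 -0.2014  0.0612] [  2.35 135.44] [-1.2  3.  11. ]
```

View pics/b1.png

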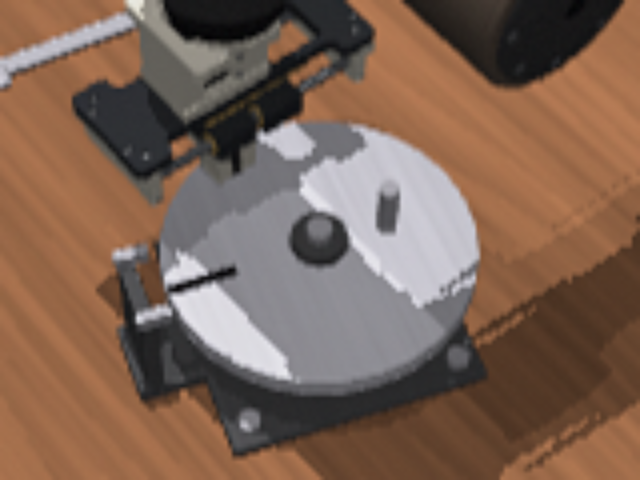

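move_arm --increments '[[[0,0,0],0],[[0,0,8],0],[[0,0,15],0],[[0,0,20],0],[[0,0,30],0],[[0,0,30],0],[[0,-20,20],0],[[0,-20,0],0]]'

```text
clock: 26.1
tool_pos: [0.5476, -0.24, 0.1872]
orientation: [179.9, -0.5, -89.2]
force: [-0.1, 1.0, -0.0]
opening: 0.0008
```

```bash
python3 - <<'E'
from h import *
for k in range(30):
    o=ctrl.get_obs();s=ctrl.snapshot("scene");a=ang(s,"scene")
    if k%6==5:print(round(o["clock"],3),np.round(o["tool_pos"],4),np.round(a,2),np.round(o["force"],1))
cv2.imwrite("pics/b2.png",cv2.resize(s["color"][110:230,220:380,::-1],None,fx=4,fy=4))
E
```

```text
26.35 [ 0.5456 -0.2392  0.1832] [ -2.85 107.45] [-0.3  0.1 -0.1]
26.65 [ 0.5462 -0.2391  0.1838] [ -3.67 105.84] [0.3 0.6 0.2]
26.95 [ 0.5462 -0.2394  0.1839] [ -4.24 105.13] [-0.5  0.9 -0.1]
27.25 [ 0.5462 -0.2395  0.184 ] [ -4.63 104.93] [-0.2  0.3  0.8]
27.55 [ 0.5462 -0.2395  0.1839] [ -4.75 104.51] [ 0.2 -0.4 -0.2]
```

View pics/b2.png

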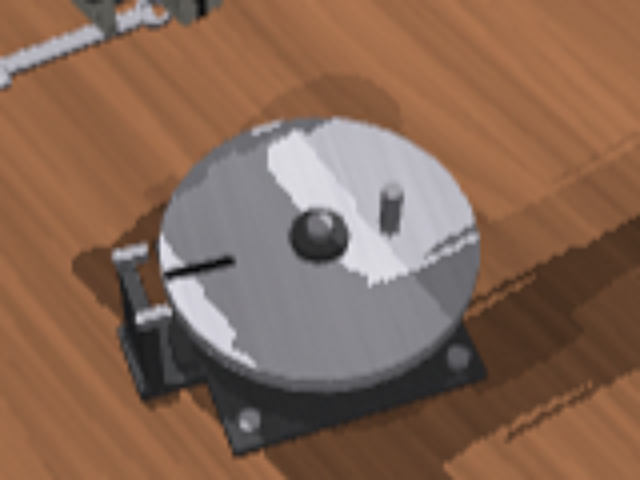

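```bash
python3 - <<'E'
from h import *
for k in range(40):
    o=ctrl.get_obs();s=ctrl.snapshot("scene");a=ang(s,"scene")
    if k%8==7:print(round(o["clock"],3),np.round(a,2))
cv2.imwrite("pics/b3.png",s["color"][:,:,::-1])
R=rectify(s,C["scene"],z=.09);cv2.imwrite("pics/b3r.png",cv2.resize(R[100:350,150:400],(600,600))[:,:,::-1])
E
```

```text
27.95 [ -4.75 104.56]
28.35 [ -4.76 104.78]
28.75 [ -4.75 104.68]
29.15 [ -4.75 104.66]
29.55 [ -4.75 104.8 ]
```

View pics/b3r.png

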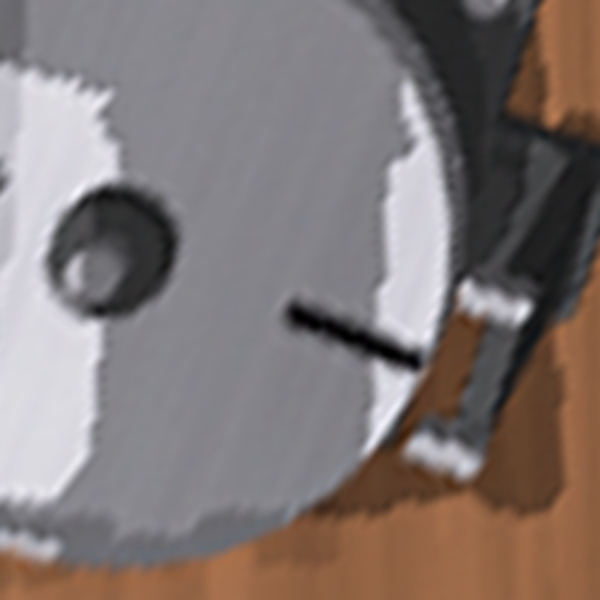

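View pics/b3.png

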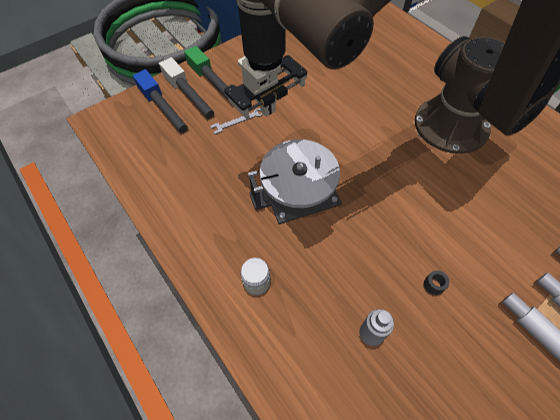

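The disc is at rest at -4.75°, with the line between the two prongs, and the hand is clear. Handing in.

```bash
python3 -c "
from plant import ctrl
print(ctrl.close_job())"
```

```text
the job is handed in; nothing more can be done
None
```

The disc is stopped with its line inside the gate on the first braking try, about 5° clockwise of the middle. I handed the job in at about 29.6 s of the 64 s allowed.

- **Flick:** My first swing missed and didn't move the disc. The fingertips sit about 20 mm above the reported tool point, so they passed over the peg. On the second approach, feeling for contact nudged the peg and set the disc creeping at about 0.5 rad/s. The flick that followed spun it up to about 3.8 rad/s anticlockwise.
- **Coast:** It ran untouched for about 16 s and several turns, and its slowing fitted a smooth bearing curve.
- **Brake:** I pressed the closed fingertips on the flat outer zone, about 92 mm from the axis, while the disc still turned at about 0.7 rad/s. It stopped at about +2.4° from the middle of the gate, with about 11 N of downward force.
- **Release:** When I lifted straight up, the disc crept back about 7° over roughly 1.5 s, from a leftover sideways tug. The line never left the gate and I did not touch the disc again.
- **Last checks:** The line read a steady -4.75° for over 1.5 s, and the prongs are about ±10° away. The hand was clear at about 0.18 m height. The tin, ram, collar and wrench looked undisturbed in the last picture, though I did not measure them.

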